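Show a piston to the inspection camera

TASK

Take the bigger of the two pistons off its post on the plywood strip-down board and hold it up in front of the inspection camera, crown uppermost: its middle on the lens axis 120 mm from the lens glass, and the piston leaned so that the pin bore points straight into the lens, for a picture of the bore. Leave the other parts on the board where they are and do not touch the camera or its stand. Finish while still holding the piston there, steady in the air.

Things in the scene. Friction and masses are not known exactly. Their poses are not given: they have to be found in the camera images.
- piston_center (a point): centre, half-way up, of the bigger piston: bare aluminium, 56 mm diameter, 48 mm tall, about 0.16 kg, standing crown up over a post of the board; underneath it is hollow with several mm of play round the post, lift it straight up. z: its axis, up through the crown. x: along the pin bore, which goes right through, so +x and -x are alike (the bore's centre lies 6 mm below this point)
- piston_top (a point): middle of the bigger piston's flat top, 24 mm above its centre, same axes. The upper 22 mm is a full round crown with ring grooves: grip here. A ridge 10 mm wide and 4 mm high across the top runs parallel to the pin bore (x). Below the crown are skirt walls on the +y and -y sides, and recessed flats with the dark round bore, 15 mm, on the +x and -x sides
- small_piston_center (a point): centre (half-way up) of the smaller piston, same shape in aluminium but 44 mm diameter and 40 mm tall, on another post: leave it alone
- gear_mid (a point): centre of a steel gear wheel, 61 mm over its teeth, 16 mm thick, lying flat over another post: leave it alone
- liner_mid (a point): centre of a dark steel liner sleeve, 54 mm outside diameter, open bore 44 mm, 50 mm tall, standing over the last post: leave it alone
- board: plywood strip-down board, 220 x 220 x 12 mm, fixed on the bench; origin at the centre of its underside, z up. Four steel posts, 16 mm diameter and 18 mm tall, stand on its top at 52.5 mm either side of the centre along x and along y; each carries one part, in any order
- camera: inspection camera stand, fixed: round dark base 100 mm across (origin at the centre of its underside), 16 mm column 350 mm tall. A clamp on its robot side carries the head, a grey 50 mm box with a 38 mm black lens barrel, looking towards the robot and 11 to 26 degrees downward. Height and lean differ from start to start, then stay
- lens (a point): centre of the lens glass at the front of the barrel. The picture is taken along this frame's -x axis (from the glass out into the air); +x points back into the camera, y is level, z is the camera's own up, leaned with it
- focus (a point): empty point in the air on the lens axis 120 mm in front of the lens glass, where the piston's middle (its centre point) is to be held; same axes as the lens frame. Held right, the piston's x (pin bore) lies along this x, either way round, and the piston's z along this z (crown up)
There are look-alikes about, which are no part of the job. What is shaped like the part that bears piston_center but green, orange or purple is not meant.

How it is judged:
By the outcome, as a careful person would: the job done as asked, in the order asked, and still so for the second after the job is handed in, while the arm keeps its last pose, push and grip.
It also fails if it takes over 35 s, if anything falls off the work surface, if the arm or the gripper's body presses on something with over 40 N, if the wrist force passes 120 N, or if a joint passes its speed limit or range.

ROBOT

A 6-joint arm with a two-finger parallel gripper is mounted at the origin on the work surface. World frame = base frame: x ahead of the robot, y to its left, z up, the work surface at z = 0. Lengths are in mm, angles in degrees, forces in N, time in s.
With the tool pointing down it reaches from about 250 to 775 mm from the base axis. Payload 4 kg.
Tool frame: the origin (TCP) lies at the very end of the fingers, on their centre line; the grasp point (between the pads) lies 19 mm behind it; z points along the fingers, y is the direction in which the jaws open and shut (so a half turn about z gives the same grasp; the last joint's range is limited). The gripper opens to 85 mm and grips with 20 to 120 N. Pads are 22 mm wide; open, the fingers measure 114 mm over their backs; the gripper's body (76 mm by 85 mm) begins 54 mm behind the grasp point. The pads swing forward as they close: fully open they stand 13 mm farther back than shut.
Start: joints at [-5.907, 4.996, 78.535, -0, 96.463, -5.907], TCP at [550.016, -0.006, 231.341] pointing down, gripper open.
Joint ranges: [-177.83, 177.83], [-43.37, 116.18], [15.69, 146.23], [-61.86, 241.86], [9.47, 152.12], [-147.06, 147.06]. Speed limits (degrees/s): [159.86, 159.86, 180, 180, 180, 180].

INTERFACE

Orientations are given as a 3x3 rotation matrix whose columns are the frame's x, y, z axes.
In Python, from workcell import env, imaging, job gives the robot as it stands. The module is installed in compiled form; this text tells all that it offers.
- The arm moves only by the tool servo_tool, never from a script. Its argument "series" is a list of rows, each a list of 7 numbers: the finger opening in m, from 0 to 0.0854, then the shift along the tool's x, y, z in m, then the turn, a rotation vector about the tool's x, y, z in degrees. A call has 1 to 10 rows; each row is the pose to reach, as a shift and turn from the pose commanded when the call began, along the tool's axes at that moment; what a row does not reach only later rows make up. A row lasts 1/8 s, in which the tool goes at most 62.5 mm and 10.7 degrees, less where a joint would pass 70% of its speed; a pose out of reach is approached as far as the arm can. A call with a gripper value outside its range is refused whole. The fingers move at their own pace and stop on an object; "newtons" is the grip in N (left out, the last holds). Time passes only in rows, so rows that repeat a pose let the fingers close. It gives the time, the measured TCP pose, the force and the opening at its end, in the units of the state.
- env.observe(): the state, without advancing time (a new reading comes with each control period).
- imaging.camera(name): name is "scene" or "side" or "wrist"; returns a dict with "color" (480x640x3 uint8, red, green, blue), "fx", "fy", "cx", "cy" (pixels), "eye" and "attitude" of the camera in the world. Camera axes: x right, y up, looking along -z (the intrinsics and any distortion apply to the point x, -y, -z); pixel columns grow to the right and rows downward; lengths in mm; the calibration is good to about 2 mm. A picture is of the moment at which its call begins. There is no depth.
- job.sign_off(): hands the job in, once; it reports no verdict.
The state is a dict: "clock": time; "qpos": joint angles; "joint_vel": joint speeds; "effort": joint torques, N m; "tool_pos": TCP position; "tool_rot": TCP orientation; "ft_force": force on the tool from outside, world axes, zero at the start; "torque": the same for the moment, N m; "width": finger opening in mm.
Only numpy, scipy, OpenCV 4.12 (cv2) and the standard library are available. Lean on these libraries where they do the work, as an engineer would, in place of code of your own. Each camera call takes 0.05 s, during which the arm holds its last target. There are 200 camera calls.

## Working session

There is one attempt and no reset: what is moved stays moved. The work goes in short steps, Python scripts to look and compute and a tool call to move; the robot and the scene stay as the last step left them, time stands still between calls to the robot, and variables do not carry over. Pictures are saved under pics/ and viewed, about 8 in all and at most 12, crops included, and the job is handed in when it is done.

Besides the shell and the picture viewer there is one more tool, called after ">>>" in YAML: its name, and indented under it one key for each argument. servo_tool: Moves the arm, as the interface text tells. Its arguments: {"type":"object","properties":{"series":{"type":"array"},"newtons":{"type":"number"}},"required":["series"]}

```bash
mkdir -p pics; cat > h.py <<'E'
import numpy as np, cv2, pickle
from workcell import env, imaging, job
def snap(n,tag):
    c=imaging.camera(n); pickle.dump(c,open(f'{tag}.pkl','wb'))
    cv2.imwrite(f'pics/{tag}.png',c['color'][:,:,::-1]); return c
E
python3 - <<'E'
from h import *
for n in ['scene','side','wrist']:
    c=snap(n,n+'0'); print(n,{k:(np.round(v,3).tolist() if k!='color' else v.shape) for k,v in c.items()})
print(env.observe())
E
```

```text
scene {'color': (480, 640, 3), 'fx': 453.385, 'fy': 453.385, 'cx': 319.077, 'cy': 240.379, 'eye': [1014.199, -485.303, 929.552], 'attitude': [[0.582, -0.668, 0.464], [0.813, 0.473, -0.339], [0.007, 0.574, 0.819]]}
side {'color': (480, 640, 3), 'fx': 498.521, 'fy': 498.521, 'cx': 320.968, 'cy': 244.442, 'eye': [-213.853, -892.152, 815.142], 'attitude': [[0.682, 0.379, -0.626], [-0.731, 0.368, -0.575], [0.012, 0.849, 0.528]]}
wrist {'color': (480, 640, 3), 'fx': 338.842, 'fy': 338.842, 'cx': 323.136, 'cy': 234.735, 'eye': [550.074, 77.382, 372.488], 'attitude': [[1.0, -0.0, 0.002], [-0.0, 0.953, 0.303], [-0.002, -0.303, 0.953]]}
{'clock': 0.15, 'qpos': array([-5.90728668e+00,  5.03141441e+00,  7.86062092e+01, -9.37504658e-04,
        9.64642200e+01, -5.90604883e+00]), 'joint_vel': array([ 0.05377877, -0.16472188, -0.20488612,  0.02604815, -0.0795265 ,
       -0.13082688]), 'effort': array([ 1.22744677e-03, -3.52374566e+01, -3.13678122e+01, -1.70676763e-04,
        8.12124257e-03, -6.53522420e-05]), 'tool_pos': array([5.49603370e+02, 3.02291745e-02, 2.30376639e+02]), 'tool_rot': array([[ 2.35797072e-05,  9.99998434e-01, -1.76973996e-03],
       [ 9.99999986e-01, -2.32846091e-05,  1.66766996e-04],
       [ 1.66725527e-04, -1.76974387e-03, -9.99998420e-01]]), 'ft_force': array([-0.68611184, -0.8005575 ,  0.17419595]), 'torque': array([-0.02601173,  0.0245445 ,  0.0377955 ]), 'width': 85.598219415603}
```

View pics/scene0.png

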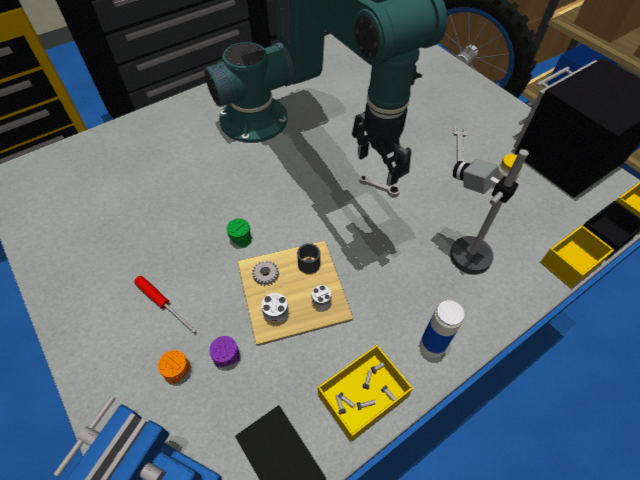

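View pics/side0.png

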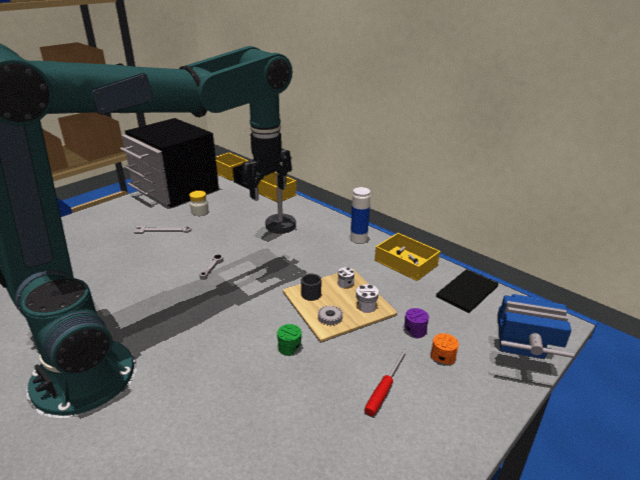

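View pics/wrist0.png

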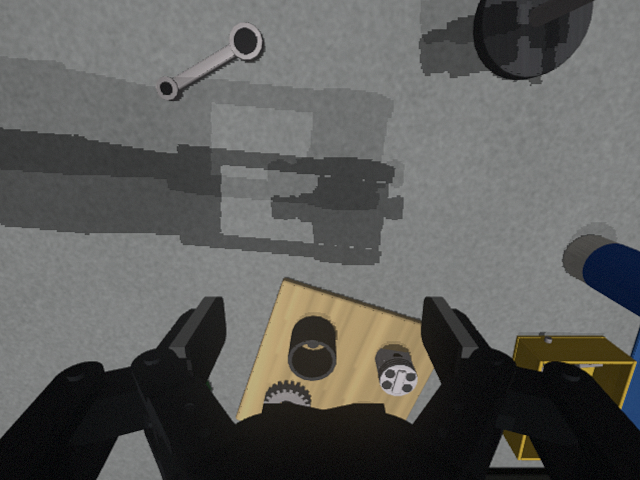

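The scene view shows the big piston at about (274,302), the small one at (321,293), the liner at (308,255) and the gear at (265,271). The camera head is at (478,175), its lens at about (459,170), its base at (471,254) and its column top at (523,154). The gripper hides the head in the side view, and the wrist view shows only part of the board. I'll do a coarse triangulation, then move.

```bash
cat >> h.py <<'E'
def load(t): return pickle.load(open(t+'.pkl','rb'))
def ray(c,u,v):
    d=np.array([(u-c['cx'])/c['fx'],-(v-c['cy'])/c['fy'],-1.]); d=np.array(c['attitude'])@d
    return np.array(c['eye']),d/np.linalg.norm(d)
def atz(c,u,v,z):
    e,d=ray(c,u,v); return e+d*(z-e[2])/d[2]
def proj(c,P):
    p=(np.atleast_2d(P)-c['eye'])@np.array(c['attitude'])
    return np.c_[c['cx']-c['fx']*p[:,0]/p[:,2], c['cy']+c['fy']*p[:,1]/p[:,2]]
def tri(*obs):
    A=0;b=0
    for c,u,v in obs:
        e,d=ray(c,u,v); M=np.eye(3)-np.outer(d,d); A=A+M;b=b+M@e
    return np.linalg.solve(A,b)
E
python3 - <<'E'
from h import *
s=load('scene0');d=load('side0');w=load('wrist0')
print([k for k in s])
print('big',atz(s,275,300,60),atz(d,368,290,60),tri((s,275,300),(d,368,290)))
print('small',atz(s,321,289,52),atz(d,346,271,52),atz(w,399,381,52))
print('base',atz(s,471,254,5),atz(d,281,224,5))
b=atz(s,471,252,10)
# column top at z 350
print('coltop',atz(s,523,153,350))
for z in (250,300):print(z,'lens',atz(s,459,170,z))
ch=[cv2.resize(s['color'][120:220,430:550],None,fx=5,fy=5,interpolation=2),cv2.resize(s['color'][235:345,230:360],None,fx=4,fy=4,interpolation=2)]
H=max(x.shape[0] for x in ch)
cv2.imwrite('pics/crop1.png',ch[0][:,:,::-1])
E
```

```text
['color', 'fx', 'fy', 'cx', 'cy', 'eye', 'attitude']
big [ 593.67886213 -293.59323244   60.        ] [ 605.32369324 -301.98093981   60.        ] [ 599.22836363 -300.21821697   65.93056217]
small [ 625.45684094 -194.89628554   52.        ] [ 639.14197075 -200.84593947   52.        ] [ 636.6973343  -201.25751601   52.        ]
base [738.04564638 176.685623     5.        ] [748.2075104  171.60714259   5.        ]
coltop [741.99284994 168.77938405 350.        ]
250 lens [651.56543262 134.11088431 250.        ]
300 lens [678.24724453  88.53569625 300.        ]
```

View pics/crop1.png

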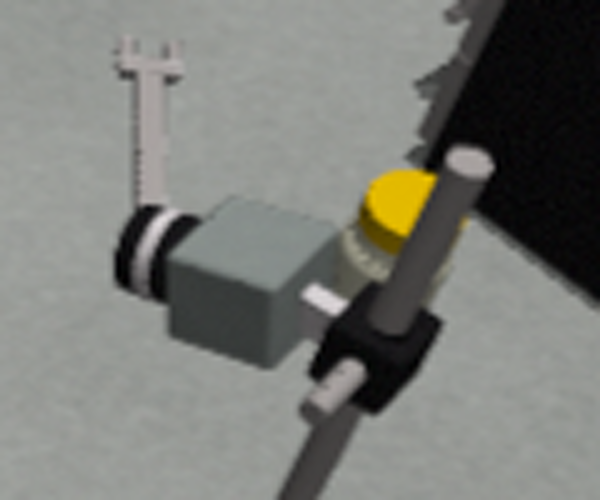

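The head crop shows the box and barrel clearly: box top corners in the full image at (477,159), (499,167), (485,179) and (463.6,173), barrel front at about (455,171). The base measures (743,174). Next I'll hover over the big piston.

>>> servo_tool:
  series:
    - [0.085, -0.06, 0.01, 0, 0, 0, 0]
    - [0.085, -0.12, 0.02, 0, 0, 0, 0]
    - [0.085, -0.18, 0.03, 0, 0, 0, 0]
    - [0.085, -0.24, 0.04, 0, 0, 0, 0]
    - [0.085, -0.298, 0.048, 0.0, 0, 0, 0]
    - [0.085, -0.298, 0.048, 0.0, 0, 0, 0]
    - [0.085, -0.298, 0.048, 0.0, 0, 0, 0]

```text
clock: 1.02
tool_pos: [597.8, -297.8, 230.5]
tool_rot: [[0.0, 1.0, -0.001], [1.0, -0.0, 0.001], [0.001, -0.001, -1.0]]
ft_force: [0.3, 0.5, -0.6]
width: 84.9
```

```bash
python3 - <<'E'
from h import *
o=env.observe(); print(o['clock'],o['tool_pos'],o['qpos'])
w=snap('wrist','wrist1'); s=snap('scene','scene1'); d=snap('side','side1')
print(proj(w,[[599,-299,60]]),proj(d,[[660,130,275]]), w['eye'])
a=w['color'][100:340,160:500]; a=cv2.resize(a,None,fx=2.3,fy=2.3,interpolation=2)
cv2.imwrite('pics/w1.png',a[:,:,::-1])
u,v=proj(d,[[690,140,270]])[0].astype(int)
print(u,v); x0,y0=u-60,v-45
b=cv2.resize(d['color'][y0:y0+100,x0:x0+130],None,fx=6,fy=6,interpolation=2); print(x0,y0)
cv2.imwrite('pics/d1.png',b[:,:,::-1])
E
```

```text
1.025 [ 597.80437804 -297.8283994   230.50607951] [-3.13622513e+01  2.03954339e+01  6.02528074e+01  3.78665719e-02
  9.94453317e+01 -3.13305506e+01]
[[324.26873987 213.80176244]] [[265.48529622 157.35106558]] [ 598.22116752 -220.64305874  372.85537993]
271 155
211 110
```

View pics/w1.png

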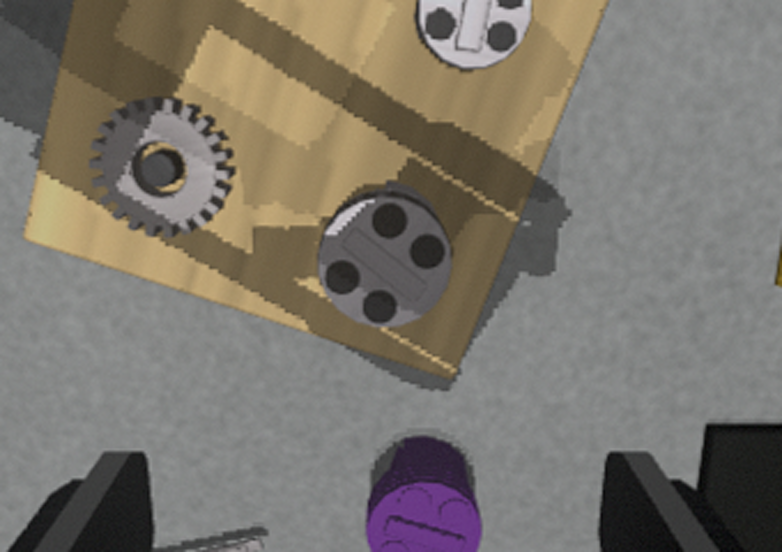

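View pics/d1.png

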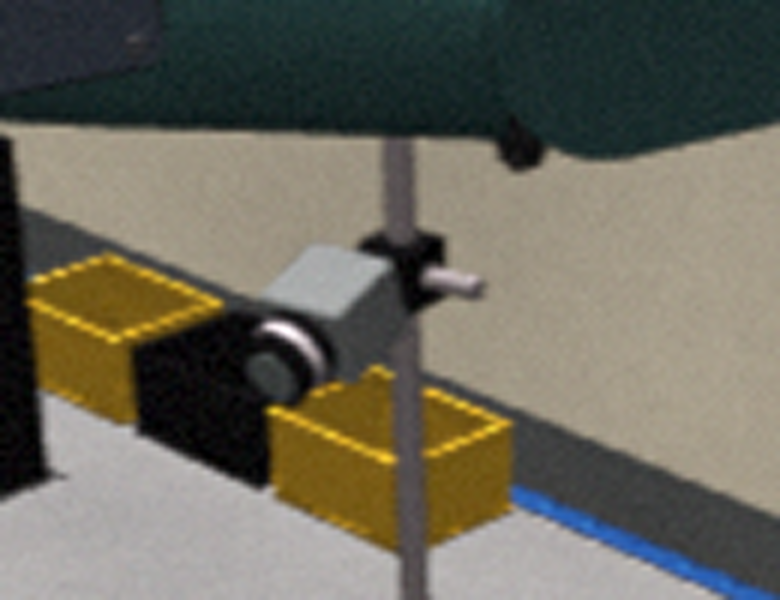

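The wrist crop shows the big piston's crown centred at crop (385,263) with the ridge running down-right about 35°. The side crop shows the glass at (268,373), with box top corners at (315,245), (392,265), (345,318) and (258,300).

```bash
cat > fit.py <<'E'
from h import *
from scipy.optimize import least_squares
f=lambda u,v,k,x0,y0:((u+.5)/k-.5+x0,(v+.5)/k-.5+y0)
S=[f(u,v,5,430,120) for u,v in [(168,265),(235,195),(275,293),(345,235),(168,337),(270,368),(137,252)]]
D=[f(u,v,6,211,110) for u,v in [(258,300),(345,318),(392,265),(315,245),(268,373)]]
def head(p):
    x,y,z,yaw,t,L=p
    cy,sy,c,s=np.cos(yaw),np.sin(yaw),np.cos(t),np.sin(t)
    R=np.array([[cy*c,-sy,-cy*s],[sy*c,cy,-sy*s],[s,0,c]])
    return np.array([x,y,z]),R,L
def pts(p):
    o,R,L=head(p)
    b=lambda i,j,k:o+R@[L+i*50,j*25,k*25]
    return (np.array([b(0,-1,1),b(0,1,1),b(1,-1,1),b(1,1,1),b(0,-1,-1),b(1,-1,-1),o]),
            np.array([b(0,1,1),b(0,-1,1),b(1,-1,1),b(1,1,1),o]))
E
python3 - <<'E'
from fit import *
s=load('scene1');d=load('side1')
def res(p,full=True):
    a,b=pts(p); r=np.r_[(proj(s,a)-S).ravel(),(proj(d,b)-D).ravel()]
    return r
for yaw0 in (0,.3):
    q=least_squares(res,[670,130,260,yaw0,.3,25],x_scale=[10,10,10,.1,.1,5],loss='soft_l1')
    o,R,L=head(q.x); print(q.cost,q.x[:3].round(1),np.degrees(q.x[3:5]).round(1),L.round(1)); print(res(q.x).reshape(-1,2).round(1).tolist())
    print('focus',o-120*R[:,0], 'dir to col', R[:,0], 'box back', o+R@[L+50,0,0])
np.save('head.npy',q.x)
w=load('wrist1')
for n,(u,v) in dict(c=(385,263),a=(390,219),b=(428,251),e=(343,276),g=(379,306),r1=(348,240),r2=(421,292)).items():
    print(n,atz(w,*f(u,v,2.3,160,100),60).round(1))
E
```

```text
12.251976851573719 [637.5 151.5 227.2] [10.5 14.5] 28.1
[[-0.3, -1.6], [-0.2, -0.2], [0.8, 0.9], [0.2, -0.6], [-1.4, 3.1], [-0.2, 5.3], [0.2, 0.1], [-0.9, -0.9], [-1.8, -0.1], [0.4, -0.6], [-0.3, -0.8], [0.2, 1.3]]
focus [523.27149107 130.25061084 197.19252707] dir to col [0.95186714 0.17723823 0.25007111] box back [711.87750994 165.36916348 246.7424225 ]
12.251976852223859 [637.5 151.5 227.2] [10.5 14.5] 28.1
[[-0.3, -1.6], [-0.2, -0.2], [0.8, 0.9], [0.2, -0.6], [-1.4, 3.1], [-0.2, 5.3], [0.2, 0.1], [-0.9, -0.9], [-1.8, -0.1], [0.4, -0.6], [-0.3, -0.8], [0.2, 1.3]]
focus [523.27153818 130.25076434 197.19227054] dir to col [0.95186689 0.17723724 0.25007277] box back [711.8775245  165.36912416 246.74249824]
c [ 601.7 -299.3   60. ]
a [ 603.7 -280.9   60. ]
b [ 619.4 -294.2   60. ]
e [ 584.3 -304.8   60. ]
g [ 599.2 -317.9   60. ]
r1 [ 586.5 -289.6   60. ]
r2 [ 616.8 -311.7   60. ]
```

>>> servo_tool:
  series:
    - [0.085, 0, 0, 0.01, 0, 0, -10]
    - [0.085, 0, 0, 0.02, 0, 0, -20]
    - [0.085, 0, 0, 0.03, 0, 0, -30]
    - [0.085, 0, 0, 0.05, 0, 0, -40]
    - [0.085, 0, 0, 0.07, 0, 0, -50]
    - [0.085, 0, 0, 0.08, 0, 0, -55]
    - [0.085, 0, 0, 0.08, 0, 0, -55]
    - [0.085, 0, 0, 0.08, 0, 0, -55]

```text
clock: 2.17
tool_pos: [598.5, -297.4, 152.5]
tool_rot: [[-0.819, 0.574, 0.002], [0.574, 0.819, -0.001], [-0.002, 0.0, -1.0]]
ft_force: [-0.3, 0.4, -0.4]
width: 85.0
```

```bash
python3 - <<'E'
from h import *
w=snap('wrist','wrist2'); o=env.observe(); print(o['tool_pos'],o['qpos'].round(1),o['ft_force'])
u,v=proj(w,[[602,-299.5,60]])[0]; print(u,v)
x0,y0=int(u)-90,int(v)-75; print(x0,y0)
g=cv2.resize(w['color'][y0:y0+150,x0:x0+180],None,fx=4,fy=4,interpolation=2)
cv2.imwrite('pics/w2.png',g[:,:,::-1])
E
```

```text
[ 598.58118269 -297.66770073  152.74708258] [-31.3  21.4  67.7   0.   90.8 -86.3] [ 0.48955714  0.18028087 -0.52060362]
323.66776193398846 242.97549169865098
233 167
```

View pics/w2.png

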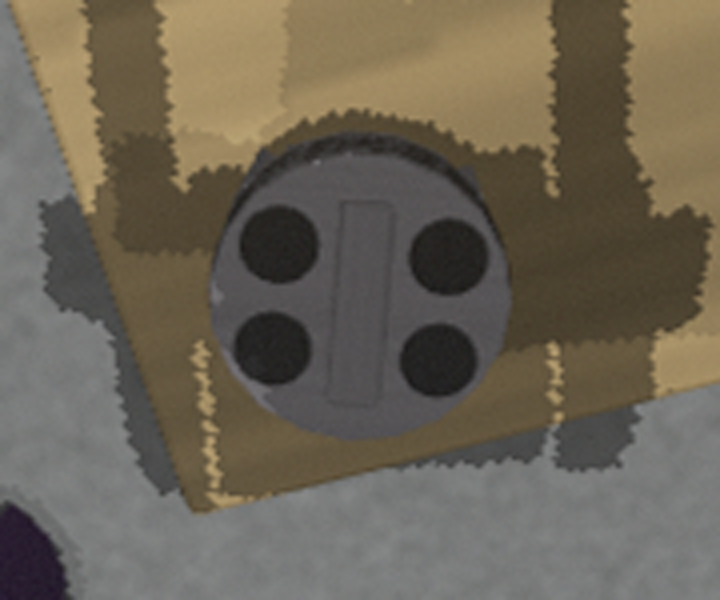

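The crown is centred at crop (361,303). The ridge runs from (354,405) to (366,202), about 3.4° off the tool axis.

```bash
python3 - <<'E'
from fit import *
w=load('wrist2'); g=lambda u,v,z=60:atz(w,*f(u,v,4,233,167),z)
c=g(360.3,302.5);c4=g(361,303,64); print('top centre',c,c4)
for a,b,z in [((354,405),(366,202),64),((272,348),(279,244),60),((439,360),(449,257),60)]:
    v=g(*b,z)-g(*a,z); print(np.degrees(np.arctan2(v[1],v[0])),np.linalg.norm(v))
print('crown edge', g(212,290),g(510,290),np.linalg.norm(g(212,290)-g(510,290)))
o=env.observe(); R=o['tool_rot']; print('toolx yaw',np.degrees(np.arctan2(R[1,0],R[0,0])))
print('shift tool', R.T@([*c[:2],60]-o['tool_pos']))
# refit head with free box sizes
s=load('scene1');d=load('side1')
import fit
def pts2(p):
    o,R,L=head(p[:6]); W,H,X=p[6:9]
    b=lambda i,j,k:o+R@[L+i*X,j*W/2,k*H/2]
    return (np.array([b(0,-1,1),b(0,1,1),b(1,-1,1),b(1,1,1),b(0,-1,-1),b(1,-1,-1),o]),
            np.array([b(0,1,1),b(0,-1,1),b(1,-1,1),b(1,1,1),o]))
def res(p):
    a,b=pts2(p); return np.r_[(proj(s,a)-S).ravel(),(proj(d,b)-D).ravel(), (p[6:9]-[44,44,50])/10]
q=least_squares(res,[637,150,230,.1,.3,28,45,45,50],x_scale=[10,10,10,.1,.1,5,5,5,5],loss='soft_l1')
oo,R,L=head(q.x[:6]);print(q.cost,q.x.round(2),np.degrees(q.x[3:5]));print(res(q.x)[:24].reshape(-1,2).round(1).tolist());print('focus',oo-120*R[:,0],oo+150*R[:,0])
E
```

```text
top centre [ 601.13224491 -299.75781576   60.        ] [ 600.15291819 -298.91254722   64.        ]
141.74888494965353 38.75509213195065
140.2146474451127 20.155467694108427
140.7878123514054 20.066197412925927
crown edge [ 583.61249432 -320.54212153   60.        ] [ 614.84718688 -275.98960849   60.        ] 54.41077500921591
toolx yaw 144.99051893951759
shift tool [-3.08218863 -0.2651622  92.75412459]
3.257602847136463 [6.3745e+02 1.5018e+02 2.3045e+02 1.9000e-01 3.0000e-01 3.0060e+01
 4.9470e+01 3.6830e+01 4.6940e+01] [10.81003742 17.0444309 ]
[[0.1, -0.2], [-0.0, 1.2], [-0.0, 0.9], [-0.9, -0.6], [0.0, -0.2], [0.3, 0.6], [0.2, -0.7], [-0.1, -0.5], [-1.1, 0.2], [0.3, -0.3], [-0.3, -0.4], [0.4, 0.4]]
focus [524.76158776 128.6592035  195.27161146] [778.3217143  177.07442267 274.41217492]
```

The refit head agrees within 1 px and its axis meets the column. The piston top is at (601,-299.5), with piston x at a yaw of about 141°. I'll turn 4°, shift -3 mm and descend about 126 mm.

>>> servo_tool:
  series:
    - [0.085, -0.003, 0, 0.02, 0, 0, 4]
    - [0.085, -0.003, 0, 0.055, 0, 0, 4]
    - [0.085, -0.003, 0, 0.09, 0, 0, 4]
    - [0.085, -0.003, 0, 0.115, 0, 0, 4]
    - [0.085, -0.003, 0, 0.126, 0, 0, 4]
    - [0.085, -0.003, 0, 0.126, 0, 0, 4]
  newtons: 50

```text
clock: 2.98
tool_pos: [600.5, -299.6, 25.3]
tool_rot: [[-0.777, 0.629, -0.0], [0.629, 0.777, 0.0], [0.0, 0.0, -1.0]]
ft_force: [0.3, -0.1, 0.1]
width: 85.0
```

>>> servo_tool:
  series:
    - [0.05, 0, 0, 0, 0, 0, 0]
    - [0.05, 0, 0, 0, 0, 0, 0]
    - [0.05, 0, 0, 0, 0, 0, 0]
    - [0.05, 0, 0, 0, 0, 0, 0]
    - [0.05, 0, 0, 0, 0, 0, 0]
  newtons: 50

```text
clock: 3.6
tool_pos: [601.8, -300.5, 27.7]
tool_rot: [[-0.777, 0.629, 0.004], [0.629, 0.777, -0.002], [-0.004, 0.001, -1.0]]
ft_force: [-0.4, 1.0, 5.5]
width: 54.5
```

>>> servo_tool:
  series:
    - [0.05, 0, 0, -0.01, 0, 0, 0]
    - [0.05, 0, 0, -0.03, 0, 0, 0]
    - [0.05, 0, 0, -0.06, 0, 0, 0]
    - [0.05, 0, 0, -0.1, 0, 0, 0]
    - [0.05, 0, 0, -0.15, 0, 0, 0]
    - [0.05, 0, 0, -0.2, 0, 0, 0]
    - [0.05, 0, 0, -0.25, 0, 0, 0]
    - [0.05, 0, 0, -0.25, 0, 0, 0]

```text
clock: 4.6
tool_pos: [601.9, -300.6, 283.7]
tool_rot: [[-0.777, 0.629, 0.011], [0.629, 0.777, -0.007], [-0.013, 0.002, -1.0]]
ft_force: [0.2, 0.4, -1.2]
width: 54.7
```

```bash
python3 - <<'E'
from h import *
o=env.observe(); print(o['tool_pos'],o['qpos'].round(1),o['ft_force'],o['width'],o['torque'])
w=snap('wrist','wrist3');s=snap('scene','scene3');d=snap('side','side3')
T=o['tool_pos'];R=o['tool_rot']; P=T-R[:,2]*9
ims=[]
for c,k,h in ((w,2.5,80),(s,6,33),(d,6,33)):
    u,v=proj(c,P)[0].astype(int); print(u,v,k,u-h,v-h); a=c['color'][v-h:v+h,u-h:u+h]; ims.append(cv2.resize(a,(396,396),interpolation=2)); print(a.shape)
cv2.imwrite('pics/g3.png',np.hstack(ims[1:])[:,:,::-1]); cv2.imwrite('pics/g3w.png',ims[0][:,:,::-1])
E
```

```text
[ 601.90219335 -300.58230123  283.65850294] [-31.4  20.5  54.1   0.  104.6 -82.4] [ 0.23699841  0.35177654 -1.23557021] 54.7064405227213 [-0.04295161 -0.01389822  0.00822153]
323 309 2.5 243 229
(160, 160, 3)
264 242 6 231 209
(66, 66, 3)
372 207 6 339 174
(66, 66, 3)
```

View pics/g3.png

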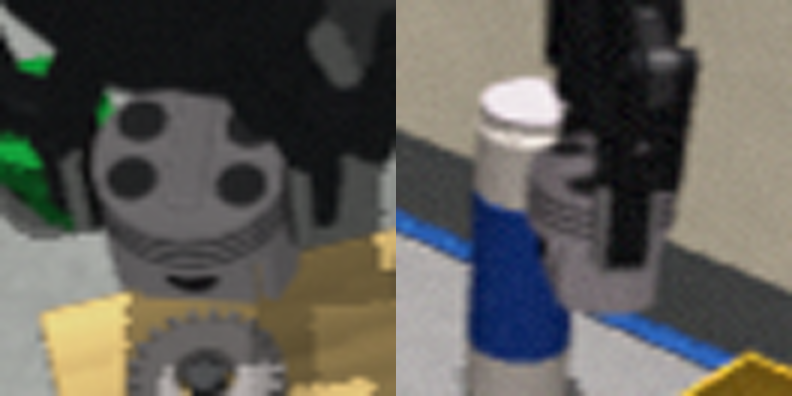

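The piston is held upright: its crown shows in the scene crop at (185,160) with the bore edge at (190,282), and a finger covers its side in the side crop. I'll check that it has settled before moving on.

```bash
python3 - <<'E'
from h import *
o=env.observe(); print(o['clock'],o['tool_pos'],o['tool_rot'].round(4),o['qpos'].round(2),o['joint_vel'].round(2),o['effort'].round(2),o['width'])
E
```

```text
4.75 [ 599.96794761 -299.46885475  274.0828543 ] [[-7.771e-01  6.294e-01 -1.900e-03]
 [ 6.294e-01  7.771e-01  1.200e-03]
 [ 2.200e-03 -3.000e-04 -1.000e+00]] [-31.37  20.84  54.77   0.   104.51 -82.37] [-0.08  1.25  2.05  0.07 -0.09 -0.03] [ 6.000e-02 -5.030e+01 -3.376e+01  0.000e+00  1.000e-02  0.000e+00] 54.93393001168058
```

>>> servo_tool:
  series:
    - [0.05, 0, 0, 0, 0, 0, 0]
    - [0.05, 0, 0, 0, 0, 0, 0]

```text
clock: 5.0
tool_pos: [600.0, -299.4, 273.2]
tool_rot: [[-0.777, 0.629, -0.003], [0.629, 0.777, 0.002], [0.004, -0.0, -1.0]]
ft_force: [0.0, 0.3, -1.2]
width: 54.5
```

```bash
cat >> fit.py <<'E'
from scipy.spatial.transform import Rotation as Ro
FZ=np.load('final.npy') if __import__('os').path.exists('final.npy') else None  # lens x,y,z,yaw,pitch
def target(p,back=0,off=10.):
    o,R,_=head([*p[:5],0]); F=o-(120+back)*R[:,0]
    T=np.c_[-R[:,0],R[:,1],-R[:,2]]; return F+off*T[:,2],T,F
def move(p,back=0,off=10.,dev=np.eye(3)):
    s=env.observe(); P,T,F=target(p,back,off); T=T@dev; R=s['tool_rot']
    return R.T@(P-s['tool_pos']),Ro.from_matrix(R.T@T).as_rotvec(degrees=True),P,F
E
python3 - <<'E'
from fit import *
p=[637.45,150.2,230.4,np.radians(10.8),np.radians(17.0)]
np.save('final.npy',p); print(move(p,60))
E
```

```text
(array([362.69664953, 243.80869906, 106.20148677]), array([ -7.32151874, -16.1185177 , -49.43883023]), array([471.23605545, 118.49299433, 168.21004559]), array([468.36412547, 117.94514438, 177.77309315]))
```

>>> servo_tool:
  series:
    - [0.05, 0.02, 0.012, 0, -0.4, -0.8, -2.5]
    - [0.05, 0.055, 0.036, 0.01, -1.1, -2.4, -7.5]
    - [0.05, 0.1, 0.067, 0.025, -2, -4.4, -13.6]
    - [0.05, 0.15, 0.1, 0.04, -3, -6.6, -20.4]
    - [0.05, 0.2, 0.135, 0.055, -4.1, -9, -27.5]
    - [0.05, 0.25, 0.168, 0.07, -5, -11.2, -34.3]
    - [0.05, 0.3, 0.2, 0.085, -6, -13.3, -41]
    - [0.05, 0.335, 0.225, 0.096, -6.8, -15, -46]
    - [0.05, 0.355, 0.239, 0.104, -7.2, -15.8, -48.6]
    - [0.05, 0.363, 0.244, 0.106, -7.3, -16.1, -49.4]

```text
clock: 6.25
tool_pos: [470.4, 119.3, 168.0]
tool_rot: [[-0.939, -0.189, 0.288], [-0.181, 0.982, 0.053], [-0.292, -0.003, -0.956]]
ft_force: [-0.6, -1.1, -2.2]
width: 54.6
```

>>> servo_tool:
  series:
    - [0.05, 0, 0, 0, 0, 0, 0]
    - [0.05, 0, 0, 0, 0, 0, 0]
    - [0.05, 0, 0, 0, 0, 0, 0]

```text
clock: 6.62
tool_pos: [472.6, 117.5, 169.7]
tool_rot: [[-0.939, -0.185, 0.291], [-0.178, 0.983, 0.052], [-0.295, -0.003, -0.955]]
ft_force: [0.3, 0.7, -1.0]
width: 55.0
```

```bash
python3 - <<'E'
from fit import *
o=env.observe(); print(o['clock'],o['qpos'].round(1),o['tool_pos'].round(1)); p=np.load('final.npy'); print(move(p,60))
F=move(p,60)[3]; L=p[:3]
w=snap('wrist','wrist4');s=snap('scene','scene4');d=snap('side','side4')
ims=[]
for c,X,h,k in ((s,F,33,6),(d,F,33,6),(s,L+[20,5,0],36,5.5),(d,L+[20,5,0],36,5.5)):
    u,v=proj(c,X)[0].astype(int); print(u-h,v-h,396/(2*h)); ims.append(cv2.resize(c['color'][v-h:v+h,u-h:u+h],(396,396),interpolation=2))
cv2.imwrite('pics/g4.png',np.hstack(ims[:2])[:,:,::-1]); cv2.imwrite('pics/h4.png',np.hstack(ims[2:])[:,:,::-1])
print(proj(w,[F,L]))
E
```

```text
6.625 [  6.6 -14.3 105.1   1.1  72.1 -94.3] [472.6 117.5 169.7]
(array([1.54543165, 1.23037351, 1.13018986]), array([-0.19662105,  0.16450915, -0.08743597]), array([471.23605545, 118.49299433, 168.21004559]), array([468.36412547, 117.94514438, 177.77309315]))
357 115 6.0
183 178 6.0
429 137 5.5
223 133 5.5
[[326.84976955 306.99579619]
 [326.39311552 570.24302941]]
```

View pics/g4.png

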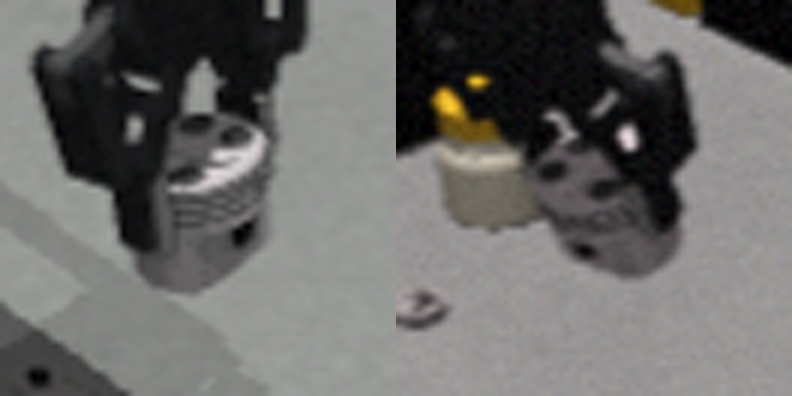

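View pics/wrist4.png

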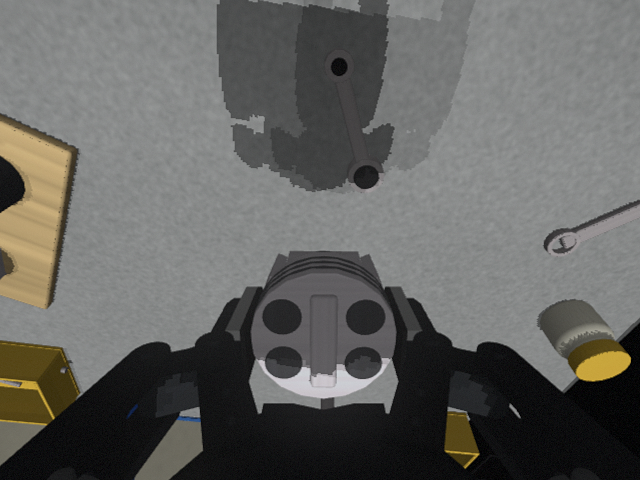

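The wrist view shows the piston centred between the pads with its ridge vertical at column 323 and dimples at (282,316), (366,317), (284,362) and (364,362). The scene and side crops show the crown up and the bore facing the lens.

View pics/h4.png

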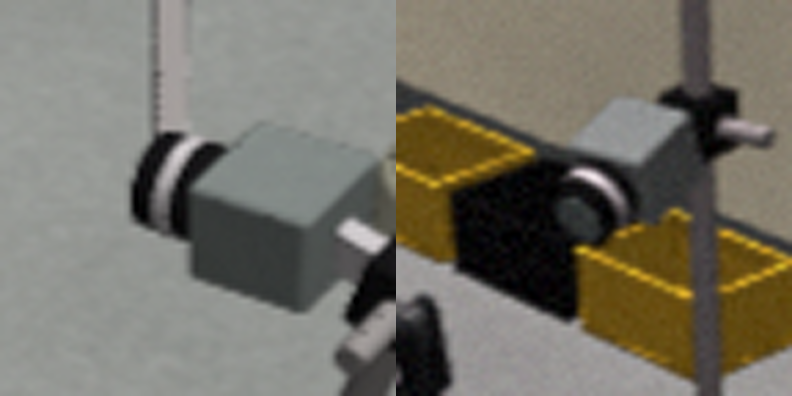

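```bash
python3 - <<'E'
from fit import *
w2=load('wrist2'); g=lambda u,v:atz(w2,*f(u,v,4,233,167),60)
dm=[g(*q) for q in [(279,244),(449,257),(272,348),(439,360)]]
c=np.mean(dm,0); print('w2 dimple centre',c); a=np.radians(141)
for x in dm: print(np.array([[np.cos(a),np.sin(a)],[-np.sin(a),np.cos(a)]])@(x-c)[:2])
w=load('wrist4')
# automatic dimple centres
hsv=cv2.cvtColor(w['color'],cv2.COLOR_RGB2GRAY)
for u,v in [(282,316),(366,317),(284,362),(364,362)]:
    r=hsv[v-24:v+24,u-24:u+24]; print(u,v,r[24,24],r[4,24])
E
```

```text
w2 dimple centre [ 601.14542798 -299.8733442    60.        ]
[10.21660743 15.33667037]
[  9.89320963 -15.51195764]
[-9.93696688 15.61293247]
[-10.17285018 -15.43764519]
282 316 37 93
366 317 39 95
284 362 45 91
364 362 59 94
```

The head crop gives the scene's box corners at (190,186), (262,122), (303,226), (383,153), (191,277) and (300,312), and the side crop gives the glass at (573,212) with top corners at (570,150), (645,168), (689,118) and (622,98).

```bash
python3 - <<'E'
from fit import *
s=load('scene4');d=load('side4')
S1=np.array([f(u,v,5.5,429,137) for u,v in [(190,186),(262,122),(303,226),(383,153),(191,277),(300,312),(153,180)]])
D1=np.array([f(u-396,v,5.5,223,133) for u,v in [(570,150),(645,168),(689,118),(622,98),(573,212)]])
S_,D_=(S1+np.array(S))/2,(D1+np.array(D))/2; print((S1-S).round(1).tolist(),(D1-D).round(1).tolist())
cols=[(s,f(398,320,5,430,120)),(s,f(468,165,5,430,120)),(d,f(310,215,5.5,223,133)),(d,f(299,20,5.5,223,133))]
def colres(q): return [np.abs(0) or (lambda o,dr:(np.cross([q[0]-o[0],q[1]-o[1],0],[dr[0],dr[1],0])[2])/np.hypot(dr[0],dr[1]))(*ray(c,*uv)) for c,uv in cols]
# vertical line hits each ray in plan; equal only if xy on the plan ray
cq=least_squares(colres,[742,170]);print('column',cq.x,cq.fun)
def pts2(p):
    o,R,L=head(p[:6]); W,H,X=p[6:9]
    b=lambda i,j,k:o+R@[L+i*X,j*W/2,k*H/2]
    return (np.array([b(0,-1,1),b(0,1,1),b(1,-1,1),b(1,1,1),b(0,-1,-1),b(1,-1,-1),o]),np.array([b(0,1,1),b(0,-1,1),b(1,-1,1),b(1,1,1),o]))
for wc in (0,1/3.):
    def res(p):
        a,b=pts2(p); o,R,L=head(p[:6]); e=[cq.x[0]-p[0],cq.x[1]-p[1]]
        off=(-np.sin(p[3])*e[0]+np.cos(p[3])*e[1])
        return np.r_[(proj(s,a)-S_).ravel(),(proj(d,b)-D_).ravel(),(p[6:9]-[50,40,50])/10,off*wc]
    q=least_squares(res,[637,150,230,.1,.3,28,45,45,50],x_scale=[10,10,10,.1,.1,5,5,5,5],loss='soft_l1')
    J=np.linalg.pinv(q.jac.T@q.jac); sd=np.sqrt(np.diag(J))*.5
    print(q.cost,q.x.round(2),np.degrees(q.x[3:5]),'sd',sd.round(2),np.degrees(sd[3:5]).round(2));print(res(q.x)[:24].reshape(-1,2).round(1).tolist(),res(q.x)[-1])
p=q.x[:5]; np.save('final.npy',p)
# piston in tool frame from wrist4 dimples
w=load('wrist4'); o=env.observe(); T=o['tool_pos'];R=o['tool_rot']
gr=cv2.cvtColor(w['color'],cv2.COLOR_RGB2GRAY); det=[]
for u,v in [(282,316),(366,317),(284,362),(364,362)]:
    m=np.zeros_like(gr); cv2.circle(m,(u,v),23,255,-1); m=((gr<68)&(m>0)).astype(np.uint8)
    n,lab,st,ce=cv2.connectedComponentsWithStats(m); i=1+st[1:,4].argmax(); det.append(ce[i]); print(ce[i],st[i])
det=np.array([(282,316),(366,317),(284,362),(364,362)],float)
loc=np.array([[-10,-15.5,24],[-10,15.5,24],[10,-15.5,24],[10,15.5,24]])
B=Ro.from_euler('x',180).as_matrix() # piston axes in tool: x->x, z->-z
def pp(q):
    Pt=(Ro.from_rotvec(q[3:6]).as_matrix()@B@loc.T).T+q[:3]; return (R@Pt.T).T+T
C=[proj(w,T+R@[i,j,k])[0].round(0).tolist() for i,j,k in [(0,0,-34),(10,0,-34),(0,15,-34)]];print(C)
for swap in (1,-1):
  for free in (0,1):
    r=lambda q:np.r_[(proj(w,pp(q))-det[[0,1,2,3] if swap>0 else [3,2,1,0]]).ravel(),q[3:5]*(5 if free else 1e4)]
    x=least_squares(r,[0,0,-10,0,0,0]);print(swap,x.cost.round(2),x.x[:3].round(2),np.degrees(x.x[3:]).round(2))
E
```

```text
[[-0.1, -2.2], [-0.4, 0.2], [-0.9, -0.5], [-0.4, -2.2], [0.1, -0.0], [-0.5, 0.1], [-0.6, -0.7]] [[0.6, 0.3], [-0.2, 0.6], [-0.1, 0.3], [0.6, -0.0], [-0.5, -0.6]]
column [743.4822593 169.2187127] [-1.55651183  1.55124632 -1.13637354  1.14479347]
3.146388101605976 [6.3678e+02 1.5020e+02 2.3050e+02 1.8000e-01 3.1000e-01 3.0480e+01
 4.9200e+01 3.7680e+01 4.6710e+01] [10.31653104 17.52749457] sd [1.04 1.   1.11 0.02 0.02 1.28 1.18 1.23 0.92] [0.96 1.08]
[[-0.1, 0.4], [0.1, 0.8], [-0.0, 0.6], [-1.0, 0.1], [-0.1, -0.3], [0.2, 0.3], [0.2, -0.6], [-0.5, -0.8], [-1.2, -0.2], [0.1, -0.7], [-0.6, -0.7], [0.5, 0.7]] -0.0
3.1511074341354925 [6.3678e+02 1.5022e+02 2.3047e+02 1.8000e-01 3.1000e-01 3.0530e+01
 4.9180e+01 3.7670e+01 4.6740e+01] [10.21088497 17.61165473] sd [1.04 1.   1.1  0.01 0.02 1.26 1.17 1.23 0.91] [0.79 0.99]
[[-0.1, 0.4], [0.1, 0.8], [-0.0, 0.5], [-1.0, 0.1], [-0.1, -0.3], [0.2, 0.3], [0.2, -0.5], [-0.4, -0.8], [-1.2, -0.2], [0.2, -0.7], [-0.6, -0.7], [0.5, 0.7]] -0.07155944608509182
[281.62157221 316.28519196] [ 262  299   40   36 1094]
[365.09845032 316.88422972] [ 346  300   39   35 1097]
[284.09650582 357.61397671] [265 346  37  32 601]
[362.12482066 358.93400287] [344 347  37  27 697]
[[325.0, 344.0], [325.0, 320.0], [365.0, 344.0]]
1 1028.07 [ 16.41  17.63 -31.09] [ -0.    -0.   163.64]
1 22.95 [ 0.86  0.98 -8.64] [ -0.75 -74.78 162.2 ]
-1 1062.79 [ 16.48 -18.58 -31.02] [-0.  -0.  16.7]
-1 10.81 [ 0.53 -0.87 -8.36] [-52.17  -0.51   0.63]
```

```bash
python3 - <<'E'
from fit import *
w=load('wrist4'); o=env.observe(); T=o['tool_pos'];R=o['tool_rot']
det=np.array([(281.7,316.2),(365.3,316.9),(284,361.5),(363.5,361.8)])
loc=np.array([[10,15.5,24],[10,-15.5,24],[-10,15.5,24],[-10,-15.5,24]])
B=np.diag([1,-1,-1.])
def P(q,l): return (R@((Ro.from_rotvec(q[3:6]).as_matrix()@B@l.T).T+q[:3]).T).T+T
for k in (1e4,20,1):
    r=lambda q:np.r_[(proj(w,P(q,loc))-det).ravel(),q[3:5]*k]
    x=least_squares(r,[0,0,-10,0,0,0]);print(x.cost.round(2),x.x[:3].round(2),np.degrees(x.x[3:]).round(2)); print(r(x.x)[:8].round(1))
# crown bottom/top outline prediction in scene & side for checking tilt (z offset 10, no tilt)
a=np.linspace(0,2*np.pi,60); ring=lambda z:np.c_[28*np.cos(a),28*np.sin(a),0*a+z]
out=[]
for n,(x0,y0) in dict(scene4=(357,115),side4=(183,178)).items():
    c=load(n); im=cv2.resize(c['color'][y0:y0+66,x0:x0+66],(396,396),interpolation=2).copy()
    for dz,col in ((-9.5,(255,0,0)),):
        q=np.array([0,0,dz,0,0,0.])
        for l in (ring(24),ring(-24),loc,np.array([[s_*28,7.5*np.cos(t),-6+7.5*np.sin(t)] for s_ in (1,-1) for t in a])*[.9,1,1]):
            for u,v in (proj(c,P(q,l))-[x0,y0]+.5)*6: cv2.circle(im,(int(u),int(v)),1,col,-1)
    out.append(im)
cv2.imwrite('pics/ov.png',np.hstack(out)[:,:,::-1])
print(move(np.load('final.npy'),0,9.5))
E
```

```text
0.15 [ 0.19 -0.6  -7.68] [-0.    0.    0.19]
[ 0.3  0.2  0.1 -0.3 -0.3  0.1 -0.2 -0. ]
0.08 [ 0.27 -0.37 -7.72] [-0.61  0.12 -0.08]
[ 0.1  0.2  0.  -0.2 -0.1 -0.1 -0.   0.1]
0.05 [ 0.31 -0.26 -7.75] [-0.88  0.18 -0.2 ]
[ 0.1  0.2 -0.  -0.1 -0.1 -0.1  0.   0.1]
(array([-58.25129133,   2.22662578,   1.64254023]), array([-0.00187096, -0.46620733,  0.50730374]), array([527.04445084, 130.45108626, 185.11213186]), array([524.21561917, 129.94154427, 194.16685871]))
```

View pics/ov.png

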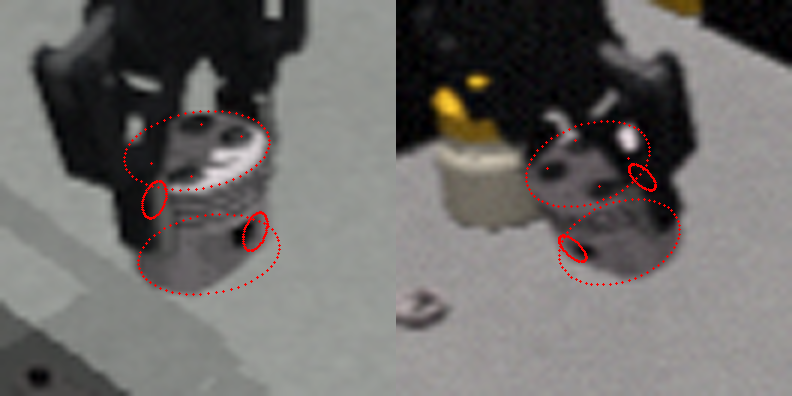

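The predicted piston outline (no tilt, centre 9.5 mm behind the TCP) fits both views, and the wrist estimate is 7.7 mm, so I'll use 9. I've used all 12 views, so the last checks will be numeric. Now the final approach.

>>> servo_tool:
  series:
    - [0.05, -0.005, 0.0002, 0, 0, 0, 0]
    - [0.05, -0.015, 0.0006, 0.0003, 0, -0.1, 0.1]
    - [0.05, -0.027, 0.001, 0.0005, 0, -0.2, 0.2]
    - [0.05, -0.039, 0.0015, 0.0008, 0, -0.3, 0.3]
    - [0.05, -0.049, 0.002, 0.001, 0, -0.4, 0.4]
    - [0.05, -0.0555, 0.0022, 0.0011, 0, -0.5, 0.5]
    - [0.05, -0.0583, 0.0022, 0.0011, 0, -0.5, 0.5]
    - [0.05, -0.0583, 0.0022, 0.0011, 0, -0.5, 0.5]
    - [0.05, -0.0583, 0.0022, 0.0011, 0, -0.5, 0.5]
    - [0.05, -0.0583, 0.0022, 0.0011, 0, -0.5, 0.5]

```text
clock: 8.02
tool_pos: [526.3, 131.0, 185.4]
tool_rot: [[-0.938, -0.178, 0.298], [-0.17, 0.984, 0.054], [-0.303, -0.0, -0.953]]
ft_force: [-0.6, -0.3, -1.9]
width: 54.8
```

```bash
python3 - <<'E'
from fit import *
o=env.observe(); print(o['clock'],o['tool_pos'],o['ft_force'],o['joint_vel'].round(2),o['width']); print(move(np.load('final.npy'),0,9.))
w=snap('wrist','wrist5');snap('scene','scene5');snap('side','side5')
a=load('wrist4')['color'][280:385,250:400]; b=cv2.matchTemplate(w['color'][260:405,230:420],a,cv2.TM_CCOEFF_NORMED); print(cv2.minMaxLoc(b))
E
```

```text
8.025 [526.31937957 130.95169562 185.38052413] [-0.64820689 -0.3401391  -1.9246846 ] [ 0.   -0.   -0.05  0.08 -0.06  0.01] 54.798262985533334
(array([-0.51364121, -0.62179686, -0.05519338]), array([0.01918411, 0.01640454, 0.06688472]), array([526.89556496, 130.42426826, 185.58869643]), array([524.21561917, 129.94154427, 194.16685871]))
(-0.104896679520607, 0.9758105278015137, (0, 0), (20, 20))
```

The tool is within 0.8 mm and 0.1° of target, and the piston hasn't moved in the grip (template shift 0). I'm handing in.

```bash
python3 - <<'E'
from fit import *
o=env.observe(); print(o['tool_pos'],o['width'],np.abs(o['joint_vel']).max()); print(job.sign_off())
E
```

```text
[526.44414377 130.95986757 185.48009115] 54.535430729327246 0.12218053329329168
the job is handed in; nothing more can be done
None
```

I lifted the bigger piston straight off its post and held it crown up in front of the inspection camera. Its bore is along the lens axis and its middle should be 120 mm from the glass. The fingers grip the crown along the piston's y, clear of the bore, and I handed the job in at about 8 s of the 35 s.

**Last readings:** The tool was within about 0.8 mm and 0.1° of the pose I worked out. The arm was still, the opening was steady at 54.5–55 mm, and the piston had not shifted in the grip over the final approach. That tool figure does not include my error in locating the lens.

**Where the checks disagreed or fell short:**
- **Lens pose:** Fitting the camera head in two views left about 1 px of error, so roughly 1 mm and 1° of uncertainty. The fit needed the head box about 38 mm high; with a full 50 mm cube it fitted badly.
- **Height in the grip:** The wrist camera put the piston's centre 7.7 mm behind the fingertip point, while the pick height and the other two views suggested 9–10 mm. I used 9 mm.
- **No last look:** I had used all 12 picture views, so the final pose was checked by numbers only, not by eye.

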